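Draw one battery cell from a sprung dispenser

TASK

Draw one battery cell from the dispenser. Swing the red-knobbed shutter lever until its arm lies over the green mark, then hook the orange tab, pull the sprung slide right out to its stop and keep it there until the cell has dropped into the tray. Then ease the slide fully home without letting it snap back; take one cell only, leave it in the tray, leave the lever on the green mark and do not disturb the other things on the bench.

Things in the scene. Friction and masses are not known exactly. Their poses are not given: they have to be found in the camera images.
- dispenser: Grey metal dispenser fixed to the bench. Origin at bench height under the hopper's middle; x axis points from the tray end (nearest the robot) to the back, z up. Hopper: outer faces at x = +-14.5 mm, y = +-46 mm, open top at z = 105 mm. Housing under it: x -44 to +89 mm, y +-46 mm, 66 mm high.
- slide (a joint): Travel of the aluminium slide in m: 0 home, 0.055 at its stop, along the dispenser's -x. A spring draws it home (3 N at home, 6.5 N at the stop) and snaps it back if let go. An open frame 80 mm wide, top at z = 62 mm, edge bars 6 mm wide; its pocket carries the lowest cell, which drops at the housing's front edge once the slide is out 48 mm or more and the shutter is open.
- pull_tab (a point): Middle of the top edge of the rear face (towards the hopper) of the orange tab on the slide's front end. Tab 60 mm wide (y), 8 mm thick (x), from z = 62 to 100 mm. Fully home, the rear face is at dispenser x = -70 mm, y = 0: 55 mm of free space between it and the hopper, where, between the slide's edge bars (68 mm apart), a fingertip can go down to z = 50 mm.
- shutter (a joint): Angle of the shutter lever in rad. At 0 its 60 mm arm points along dispenser +y (red mark) and the brass blade on its other side closes the drop opening; it grows clockwise seen from above, the arm swinging towards dispenser +x. Green mark: 1.15 (opening clear). White mark: 1.75. Range -0.05 to 1.85. Stays where it is left (friction about 1.5 N at the knob).
- lever_pivot (a point): Vertical pivot axis of the shutter lever, at dispenser x = -57 mm, y = +80 mm, on the top (z = 34 mm) of the grey lever deck, which covers dispenser x -80 to +55 mm, y 46 to 156 mm and bears the red, green and white radial marks.
- tray (a point): Centre of the mouth of the catch tray on the dispenser's front: x -144 to -44 mm, y +-46 mm in the dispenser's frame, walls 35 mm high, black floor sloping down to the front, where a dropped cell rolls and rests.
- lever_knob (a point): Centre of the top of the lever's upright red knob, a cylinder of 14 mm diameter, 60 mm from the pivot; top at z = 88 mm, standing on the arm whose top is at z = 47 mm.
- green_mark (a point): Point on the green mark on the deck, where the knob's axis stands when the lever is at 1.15 rad; z = 35 mm.
- cell_a: The lowest battery cell, green cylinder with a white band, 18 mm diameter, 65 mm long, 47 g, lying along the dispenser's y in the slide's pocket under the hopper. Origin at its middle. This is the one to be drawn.
- cell_b: An identical cell, the second one up in the hopper; it settles into the pocket when the slide goes home. Origin at its middle.
- cell_c: An identical cell, the top one in the hopper. Origin at its middle.
- flux_jar: Amber jar with black lid, 48 mm diameter, 55 mm high, loose; origin under its centre. Leave alone.
- solder_spool: Metal spool of solder standing on its flange, 52 mm diameter, 40 mm high, loose; origin under its centre. Leave alone.
- driver: Blue-handled screwdriver lying on the bench, 200 mm long, 26 mm thick, loose; origin under its middle, x axis along it towards the tip. Leave alone.
Things that resemble listed ones, but are neither listed nor needed, are in the scene too. What is shaped like the cell_c but black, pink or yellow is not meant.

How it is judged:
On the way, in this order (a step that is already met when the one before it is completed fails the run):
1. the shutter lever stands at the green mark while the slide is still home (value of joint shutter between 1.02 and 1.28 rad and value of joint slide below 0.005 m), for 0.2 s.
2. the slide is held out at its stop (within 3 mm) and the cell has dropped into the tray (value of joint slide above 0.052 m and x of cell_a in the frame of dispenser between -0.141 and -0.046 m and y of cell_a in the frame of dispenser between -0.042 and 0.042 m and z of cell_a in the frame of dispenser between 0 and 0.04 m), for 0.2 s.
3. the slide is fully home again (within 3 mm) (value of joint slide below 0.003 m), for 0.2 s.
At the end, for the whole second after the job is handed in: The lowest cell rests in the catch tray, the other two are still in the dispenser, the slide is fully home (within 3 mm) and the lever is at the green mark (1.15 rad, within 0.13 rad) (value of joint shutter between 1.02 and 1.28 rad and value of joint slide below 0.003 m and x of cell_a in the frame of dispenser between -0.141 and -0.046 m and y of cell_a in the frame of dispenser between -0.042 and 0.042 m and z of cell_a in the frame of dispenser between 0 and 0.04 m and linear speed of cell_a below 0.03 m/s and x of cell_b in the frame of dispenser between -0.016 and 0.016 m and y of cell_b in the frame of dispenser between -0.03 and 0.03 m and z of cell_b in the frame of dispenser between 0.04 and 0.115 m and x of cell_c in the frame of dispenser between -0.016 and 0.016 m and y of cell_c in the frame of dispenser between -0.03 and 0.03 m and z of cell_c in the frame of dispenser between 0.04 and 0.115 m); the robot touches nothing.
It fails at once if the slide snaps back (moves home faster than 0.3 m/s) (velocity of joint slide below -0.3 m/s).
It fails at once if the flux jar is moved by more than 20 mm (distance of flux_jar from where it was at the start of the episode above 0.02 m).
It fails at once if the solder spool is moved by more than 20 mm (distance of solder_spool from where it was at the start of the episode above 0.02 m).
It fails at once if the driver is moved by more than 20 mm (distance of driver from where it was at the start of the episode above 0.02 m).
It also fails if it takes over 51 s, if anything falls off the work surface, if the arm or the gripper's body presses on something with over 40 N, if the wrist force passes 120 N, or if a joint passes its speed limit or range.

ROBOT

A 6-joint arm with a two-finger parallel gripper is mounted at the origin on the work surface. World frame = base frame: x ahead of the robot, y to its left, z up, the work surface at z = 0. Lengths are in m, angles in rad, forces in N, time in s.
With the tool pointing down it reaches from about 0.325 to 0.9 m from the base axis. Payload 6.1 kg.
Tool frame: the origin (TCP) lies on the centre line of the jaws, within the pads' length; the fingertips stand 11 mm ahead of it and the grasp point (between the pads) lies 8 mm behind it (nose_length is the distance from the TCP to the fingertips, in m); z points along the fingers, y is the line along which they close (so a half turn about z gives the same grasp; the last joint's range is limited). The gripper opens to 85 mm and grips with 20 to 120 N. Pads are 22 mm wide; open, the fingers measure 114 mm over their backs; the gripper's body (76 mm by 85 mm) begins 54 mm behind the grasp point. The pads swing forward as they close: fully open they stand 13 mm farther back than shut.
Start: joints at [0.995, 0.22, 1.526, -0, 1.395, -0.126], TCP at [0.272, 0.563, 0.242] pointing down, gripper open.
Joint ranges: [-2.98, 2.98], [-0.91, 2.08], [0.09, 2.57], [-1.24, 4.39], [0.2, 2.65], [-2.68, 2.68]. Speed limits (rad/s): [2.57, 2.57, 3.01, 3.14, 3.14, 3.14].

INTERFACE

Orientations are given as a unit quaternion [w, x, y, z].
In Python, from bench import * gives the robot as it stands.
- The arm moves only by the shell command python3 -m handwheel 'ROWS' [FORCE]. ROWS is a JSON object of lists of equal length, an entry for each row: "linear": the shift along the tool's x, y, z normalised to -1 to 1, where 1 is 20 cm, a list of three; "delta_rot": the turn, a rotation vector about the tool's x, y, z normalised to -1 to 1, where 1 is 2 pi rad, a list of three; "claw": the opening, from -1 (shut) to 1 (fully open). In form: {"linear": [[dx, dy, dz], ...], "delta_rot": [[wx, wy, wz], ...], "claw": [claw, ...]}. A call has 1 to 20 rows; each row shifts and turns the commanded pose from where the row before left it, along the tool's axes as they then stand; what a row does not reach is not made up. A row lasts 1/10 s, in which the tool goes at most 50 mm and 8.59 degrees, less where a joint would pass 70% of its speed; a pose out of reach is approached as far as the arm can. A call with a number of a shift or a turn outside -1 to 1 is refused whole. A call with a gripper value outside its range is refused whole. The fingers move at their own pace and stop on an object; FORCE is the grip in N (left out, the last holds). Time passes only in rows, so rows that do not move let the fingers close. It gives the time, the measured TCP pose, the force, the opening and the grip force at its end, in the units of the state.
- state(): the state, without advancing time (a new reading comes with each control period).
- grab_frame(name): name is "scene" or "top" or "wrist"; returns (picture, depth): 420x560x3 uint8, red, green, blue; 420x560 float32, m along the optical axis (not along the pixel's ray), 0 where there is no reading.
- camera_params(name): a dict with "fx", "fy", "cx", "cy" (pixels), "k1" (the pictures are not rectified: a ray, as slopes to the right and down, at radius r is drawn at 1 + k1 r^2 times it, then the intrinsics apply), "world_to_cam" (4x4, takes a point from world to camera coordinates). Camera axes: x right, y down, z forward; pixel columns grow to the right and rows downward; lengths in m; the calibration is good to about 2 mm. A picture is of the moment at which its call begins: read the wrist's pose just before it. camera_params takes no time and is no camera call; for the wrist camera it gives the pose at the moment of the call.
- sign_off(): hands the job in; it is judged then, once.
The state is a dict: "time_s": time; "joint_pos": joint angles; "joint_vel": joint speeds; "joint_torque": joint torques, N m; "position": TCP position; "tool_rot": TCP orientation; "force": force on the tool from outside, world axes, zero at the start; "wrist_torque": the same for the moment, N m; "width": opening from 0.0 (shut) to 1.0 (fully open); "grasp_force": force on a finger pad.
Only numpy, scipy, OpenCV 4.12 (cv2) and the standard library are available. Lean on these libraries where they do the work, as an engineer would, in place of code of your own. Each camera call takes 0.05 s, during which the arm holds its last target. There are 200 camera calls.

## Working session

There is one attempt and no reset: what is moved stays moved. The work goes in short steps, Python scripts to look and compute and a shell command to move; the robot and the scene stay as the last step left them, time stands still between calls to the robot, and variables do not carry over. Pictures are saved under pics/ and viewed, at most 10 in all, crops included, and the job is handed in when it is done.

```bash
mkdir -p pics; ls
cat > h.py <<'E'
from bench import *
import numpy as np, cv2
def world(name,uv,d,p=None):
    p=p or camera_params(name); uv=np.atleast_2d(uv).astype(float)
    x=(uv-[p["cx"],p["cy"]])/[p["fx"],p["fy"]]; u=x.copy()
    for _ in range(20): u=x/(1+p["k1"]*(u**2).sum(1,keepdims=True))
    c=np.c_[u,np.ones(len(u))]*np.asarray(d).reshape(-1,1)
    T=np.linalg.inv(np.array(p["world_to_cam"])); return c@T[:3,:3].T+T[:3,3]
def cloud(name):
    im,d=grab_frame(name); v,u=np.indices(d.shape)
    return im,d,world(name,np.c_[u.ravel(),v.ravel()],d.ravel()).reshape(d.shape+(3,))
E
python3 - <<'E'
from h import *
for n in ("scene","top"):
    im,d,w=cloud(n); np.savez(f"pics/{n}.npz",im=im,d=d,w=w)
    cv2.imwrite(f"pics/{n}.png",im[...,::-1])
s=state();print(s["position"],s["tool_rot"],s["width"],s["time_s"])
E
```

```text
pics
[0.2714431  0.56238092 0.24128929] [-3.12408300e-04  2.23013892e-01  9.74814855e-01 -8.39991341e-04] 1.0007702359826054 0.1
```

View pics/top.png

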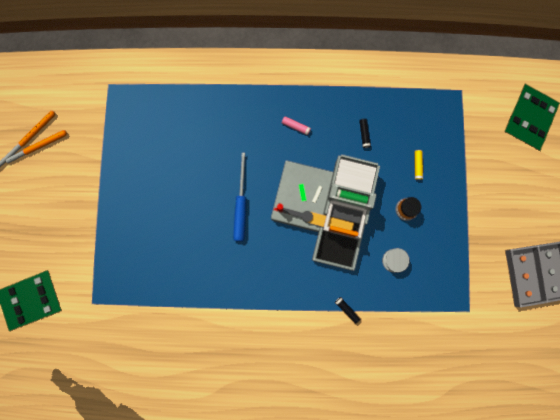

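View pics/scene.png

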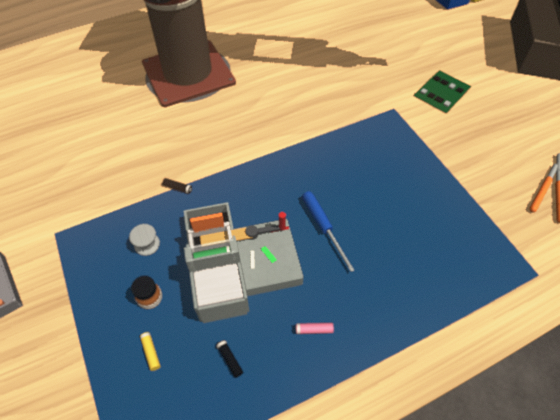

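The top view shows the dispenser with its tray at (340,248), tab at (345,228), hopper cell at (353,196), red knob at (280,208), green mark at (303,192) and white mark at (317,194). The jar is at (408,208), the spool at (396,261) and the driver at (240,200). Next I'll fit the dispenser pose.

Run:
```python
from h import *
for n in("top","scene"):
    f=np.load(f"pics/{n}.npz"); im,w,d=f["im"],f["w"],f["d"]
    hsv=cv2.cvtColor(im,cv2.COLOR_RGB2HSV); H,S,V=[hsv[...,i].astype(int) for i in range(3)]
    z=w[...,2]; ok=d>0
    near=ok&(np.hypot(w[...,0]-.56,w[...,1]-(.0))<2)
    def show(t,m):
        q=w[m]; 
        if len(q): print(n,t,len(q),"med",np.round(np.median(q,0),4),"min",np.round(q.min(0),3),"max",np.round(q.max(0),3))
    yy,xx=np.indices(z.shape)
    box=((xx>265)&(xx<385)&(yy>150)&(yy<275)) if n=="top" else ((xx>180)&(xx<305)&(yy>200)&(yy<322))
    show("red",box&ok&((H<5)|(H>174))&(S>180)&(V>90)&(z>.05)); show("redtop",box&ok&((H<5)|(H>174))&(S>150)&(z>.08))
    show("orange tab top",box&ok&(H>5)&(H<20)&(S>150)&(z>.09))
    show("green",box&ok&(H>50)&(H<70)&(S>180)&(z>.025)&(z<.045))
    for t,lo,hi in(("deck",.029,.038),("house",.061,.07),("hop",.1,.11)):
        m=box&ok&(z>lo)&(z<hi)&(S<80); show(t,m)
        q=w[m][:,:2]
        if len(q)>10:
            r=cv2.minAreaRect((q*1000).astype(np.float32)); print("   rect",np.round(r[0],1),np.round(r[1],1),round(r[2],1))
```

```text
top red 29 med [0.5746 0.0017 0.0872] min [ 0.57  -0.003  0.077] max [0.581 0.008 0.091]
top redtop 32 med [0.5747 0.0016 0.0871] min [ 0.569 -0.003  0.082] max [0.581 0.008 0.091]
top orange tab top 121 med [ 0.5257 -0.1297  0.0996] min [ 0.516 -0.157  0.09 ] max [ 0.535 -0.101  0.105]
top green 70 med [ 0.6159 -0.0453  0.0347] min [ 0.598 -0.052  0.028] max [ 0.633 -0.039  0.04 ]
top deck 2642 med [ 0.6102 -0.0514  0.0339] min [ 0.45  -0.179  0.029] max [0.686 0.019 0.038]
   rect [575.8 -85. ] [199.8 218.1] 77.7
top house 1083 med [ 0.6425 -0.1576  0.063 ] min [ 0.515 -0.209  0.061] max [ 0.693 -0.005  0.07 ]
   rect [ 613.9 -105.9] [178.6 168.7] 76.8
top hop 328 med [ 0.5985 -0.1447  0.1047] min [ 0.575 -0.193  0.1  ] max [ 0.622 -0.099  0.11 ]
   rect [ 598.5 -146. ] [92.5 30.2] 77.0
scene red 27 med [5.808e-01 5.000e-04 8.570e-02] min [ 0.574 -0.004  0.051] max [0.585 0.005 0.088]
scene redtop 42 med [0.5807 0.0006 0.0856] min [ 0.574 -0.006  0.08 ] max [0.586 0.007 0.088]
scene orange tab top 188 med [ 0.5311 -0.1307  0.0974] min [ 0.518 -0.161  0.09 ] max [ 0.54  -0.103  0.101]
scene deck 3266 med [ 0.6242 -0.0567  0.0326] min [ 0.45  -0.211  0.029] max [0.698 0.021 0.038]
   rect [586.9 -88.4] [202.6 235.8] 77.1
scene house 904 med [ 0.6487 -0.1618  0.0626] min [ 0.517 -0.211  0.061] max [ 0.698 -0.093  0.07 ]
   rect [ 607.5 -149.7] [ 92.8 169.4] 76.7
scene hop 449 med [ 0.6024 -0.1501  0.1033] min [ 0.578 -0.196  0.1  ] max [ 0.626 -0.101  0.107]
   rect [ 601.7 -148.4] [92.6 31.6] 77.0
```

Hopper centre (0.600, -0.147) with yaw -13°. Its size reads 92x30 mm and both cameras agree to about 3 mm. The predicted knob position (0.576, 0.002, 0.088) matches the measured one. I'll turn the tool so the loosely straddling jaws close along the mid push direction (yaw -46°).

```bash
cat >> h.py <<'E'
from scipy.spatial.transform import Rotation as Ro
O=np.array([.600,-.147,0]); YAW=-13.
def disp(x,y,z): return O+Ro.from_euler("z",YAW,degrees=True).apply([x,y,z])
def go(t,s=None):
    "normalised tool-frame shift to world target t"
    s=s or state(); q=s["tool_rot"]; R=Ro.from_quat([q[1],q[2],q[3],q[0]])
    yv=R.apply([0,1,0]); 
    return np.round(R.inv().apply(np.array(t)-s["position"])/.2,4), "yaw",round(np.degrees(np.arctan2(yv[1],yv[0])),2)
E
python3 -m handwheel '{"linear":[[0,0,0],[0,0,0],[0,0,0],[0,0,0],[0,0,0],[0,0,0],[0,0,0],[0,0,0],[0,0,0],[0,0,0],[0,0,0],[0,0,0],[0,0,0]],"delta_rot":[[0,0,0.0235],[0,0,0.0235],[0,0,0.0235],[0,0,0.0235],[0,0,0.0235],[0,0,0.0235],[0,0,0.0235],[0,0,0.0235],[0,0,0.0235],[0,0,0.0235],[0,0,0.0235],[0,0,0.0235],[0,0,0.0235]],"claw":[-0.35,-0.35,-0.35,-0.35,-0.35,-0.35,-0.35,-0.35,-0.35,-0.35,-0.35,-0.35,-0.35]}' 20
python3 - <<'E'
from h import *
print(go([.577,.0015,.17]),state()["width"])
E
```

```text
time_s: 1.4
position: [0.2715, 0.5625, 0.2416]
tool_rot: [0.0, 0.928, 0.374, -0.0]
force: [-0.2, 0.6, -0.6]
width: 0.323
grasp_force: 0.0
(array([-0.8443,  3.0801,  0.36  ]), 'yaw', np.float64(-46.1)) 0.32306048347134025
```

```bash
python3 -m handwheel '{"linear":[[-0.0528,0.1925,0.0225],[-0.0528,0.1925,0.0225],[-0.0528,0.1925,0.0225],[-0.0528,0.1925,0.0225],[-0.0528,0.1925,0.0225],[-0.0528,0.1925,0.0225],[-0.0528,0.1925,0.0225],[-0.0528,0.1925,0.0225],[-0.0528,0.1925,0.0225],[-0.0528,0.1925,0.0225],[-0.0528,0.1925,0.0225],[-0.0528,0.1925,0.0225],[-0.0528,0.1925,0.0225],[-0.0528,0.1925,0.0225],[-0.0528,0.1925,0.0225],[-0.0528,0.1925,0.0225],[0,0,0]],"delta_rot":[[0,0,0],[0,0,0],[0,0,0],[0,0,0],[0,0,0],[0,0,0],[0,0,0],[0,0,0],[0,0,0],[0,0,0],[0,0,0],[0,0,0],[0,0,0],[0,0,0],[0,0,0],[0,0,0],[0,0,0]],"claw":[-0.35,-0.35,-0.35,-0.35,-0.35,-0.35,-0.35,-0.35,-0.35,-0.35,-0.35,-0.35,-0.35,-0.35,-0.35,-0.35,-0.35]}'
python3 - <<'E'
from h import *
im,d,w=cloud("wrist"); cv2.imwrite("pics/w1.png",im[...,::-1])
hsv=cv2.cvtColor(im,cv2.COLOR_RGB2HSV); m=((hsv[...,0]<5)|(hsv[...,0]>174))&(hsv[...,1]>150)&(w[...,2]>.082)&(w[...,2]<.094)
q=w[m]; print(len(q),np.median(q,0) if len(q) else 0, (q.min(0),q.max(0)) if len(q) else 0)
print(go([.577,.0015,.063]),state()["width"])
E
```

```text
time_s: 3.1
position: [0.5816, -0.0005, 0.1692]
tool_rot: [0.001, 0.927, 0.375, -0.001]
force: [0.7, -0.5, -0.1]
width: 0.325
grasp_force: 0.0
291 [0.57789063 0.00598615 0.08887964] (array([ 0.57090526, -0.00104114,  0.08201996]), array([0.58387406, 0.01137948, 0.0910165 ]))
(array([-0.0127, -0.0118,  0.5314]), 'yaw', np.float64(-45.96)) 0.32351344536010995
```

View pics/w1.png

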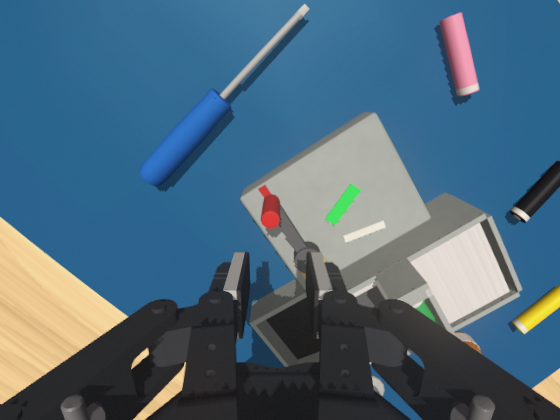

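The wrist view shows the knob at (270,208), between jaws centred near x=278. It reads (0.577, 0.005), within 3 mm of the fixed cameras. I'll use (0.577, 0.003) and descend.

```bash
python3 -m handwheel '{"linear":[[-0.0075,-0.017,0.03],[0,0,0.1],[0,0,0.1],[0,0,0.1],[0,0,0.1],[0,0,0.1],[0,0,0]],"delta_rot":[[0,0,0],[0,0,0],[0,0,0],[0,0,0],[0,0,0],[0,0,0],[0,0,0]],"claw":[-0.35,-0.35,-0.35,-0.35,-0.35,-0.35,-0.35]}'
python3 - <<'E'
from h import *
s=state(); print(go([.577,.003,.063]))
P=disp(-57,80,0)
P=disp(-.057,.080,0); q=s["tool_rot"];R=Ro.from_quat([q[1],q[2],q[3],q[0]])
prev=None
for a in np.linspace(0,1.15,11):
    k=disp(-.057+.06*np.sin(a),.08+.06*np.cos(a),0)
    if prev is not None: print(round(a,3),np.round(k[:2],4),np.round(R.inv().apply(k-prev)/.2,4))
    prev=k
E
```

```text
time_s: 3.85
position: [0.5735, 0.007, 0.0609]
tool_rot: [-0.002, 0.926, 0.378, -0.003]
force: [-0.8, 0.2, -1.0]
width: 0.327
grasp_force: 0.0
(array([-0.0016,  0.0267, -0.0106]), 'yaw', np.float64(-45.64))
0.115 [5.826e-01 3.000e-04] [ 0.0169  0.0301 -0.0002]
0.23 [ 0.5889 -0.0024] [ 0.0133  0.0318 -0.0002]
0.345 [ 0.5949 -0.0058] [ 0.0096  0.0331 -0.0002]
0.46 [ 0.6005 -0.0098] [ 0.0057  0.034  -0.0002]
0.575 [ 0.6056 -0.0145] [ 0.0018  0.0344 -0.0002]
0.69 [ 0.6101 -0.0197] [-0.0022  0.0344 -0.0002]
0.805 [ 0.614  -0.0254] [-0.0061  0.0339 -0.0002]
0.92 [ 0.6171 -0.0315] [-0.01    0.033  -0.0001]
1.035 [ 0.6196 -0.038 ] [-0.0137  0.0317 -0.0001]
1.15 [ 0.6213 -0.0447] [-0.0172  0.0299 -0.0001]
```

```bash
python3 -m handwheel '{"linear":[[0,0.03,-0.01],[0,0.026,0],[0.017,0.030,0],[0.0133,0.032,0],[0.0096,0.033,0],[0.0057,0.034,0],[0.0018,0.0344,0],[-0.0022,0.0344,0],[-0.0061,0.034,0],[-0.010,0.033,0],[-0.0137,0.0317,0],[0,0,0],[0,0,0]],"delta_rot":[[0,0,0],[0,0,0],[0,0,0],[0,0,0],[0,0,0],[0,0,0],[0,0,0],[0,0,0],[0,0,0],[0,0,0],[0,0,0],[0,0,0],[0,0,0]],"claw":[-0.35,-0.35,-0.35,-0.35,-0.35,-0.35,-0.35,-0.35,-0.35,-0.35,-0.35,-0.35,-0.35]}'
cat > lev.py <<'E'
from h import *
print(go(disp(-.057+.06*np.sin(1.15),.08+.06*np.cos(1.15),.063)), state()["position"])
for n in("top","scene"):
    im,d,w=cloud(n); cv2.imwrite(f"pics/l_{n}.png",im[...,::-1]); 
    hsv=cv2.cvtColor(im,cv2.COLOR_RGB2HSV); m=((hsv[...,0]<5)|(hsv[...,0]>174))&(hsv[...,1]>150)&(w[...,2]>.05)&(w[...,2]<.094)&(abs(w[...,0]-.6)<.08)&(abs(w[...,1]+.02)<.08)
    q=w[m]
    if len(q): 
        c=np.median(q,0); l=Ro.from_euler("z",-YAW,degrees=True).apply(c-O); print(n,len(q),c,"angle",np.arctan2(l[0]+.057,l[1]-.08),"r",np.hypot(l[0]+.057,l[1]-.08))
E
python3 lev.py
```

```text
time_s: 5.15
position: [0.6284, -0.0439, 0.0662]
tool_rot: [0.0, 0.926, 0.376, -0.0]
force: [-0.1, -0.6, 0.4]
width: 0.327
grasp_force: 0.0
(array([-0.0281, -0.022 ,  0.0161]), 'yaw', np.float64(-45.78)) [ 0.6284311  -0.04389345  0.06621484]
```

```bash
python3 -m handwheel '{"linear":[[-0.007,0.010,0],[-0.007,0.010,0],[0,0,0],[0,0,0],[0,0,-0.15],[0,0,-0.2],[0,0,-0.2],[-0.2,0,0],[-0.2,0,0],[-0.2,0,0],[0,0,0]],"delta_rot":[[0,0,0],[0,0,0],[0,0,0],[0,0,0],[0,0,0],[0,0,0],[0,0,0],[0,0,0],[0,0,0],[0,0,0],[0,0,0]],"claw":[-0.35,-0.35,-0.35,-0.35,-0.35,-0.35,-0.35,-0.35,-0.35,-0.35,-0.35]}'
python3 lev.py
```

```text
time_s: 6.35
position: [0.5406, -0.1346, 0.1762]
tool_rot: [0.0, 0.927, 0.375, -0.001]
force: [0.3, -0.1, -0.6]
width: 0.322
grasp_force: 0.0
(array([ 0.6039, -0.0419,  0.5647]), 'yaw', np.float64(-45.93)) [ 0.5405604  -0.13455677  0.17619572]
top 32 [ 0.61758169 -0.04568934  0.08715279] angle 1.1550011645253524 r 0.05612307370883478
scene 75 [ 0.62801902 -0.04880483  0.08039474] angle 1.2311571942477821 r 0.0659809535963176
```

Both cameras put the lever at about 1.16–1.2 rad. Turning to yaw -13° for the tab and checking the lever in a crop.

```bash
python3 -m handwheel '{"linear":[[0,0,0],[0,0,0],[0,0,0],[0,0,0],[0,0,0]],"delta_rot":[[0,0,-0.0229],[0,0,-0.0229],[0,0,-0.0229],[0,0,-0.0229],[0,0,0]],"claw":[-0.35,-0.35,-0.35,-0.35,-0.35]}'
python3 - <<'E'
from h import *
print(go(disp(-.074,0,.08)),state()["position"])
im,d,w=cloud("wrist"); t,_=grab_frame("top")
hsv=cv2.cvtColor(im,cv2.COLOR_RGB2HSV);m=(hsv[...,0]>5)&(hsv[...,0]<20)&(hsv[...,1]>150)&(w[...,2]>.092)&(w[...,2]<.11)
q=w[m]; print(len(q), np.median(q,0) if len(q) else 0)
a=cv2.resize(t[145:280,260:395],(400,400),interpolation=cv2.INTER_CUBIC); b=cv2.resize(im,(400,300))
c=np.zeros((400,800,3),np.uint8); c[:,:400]=a; c[:300,400:]=b; cv2.imwrite("pics/c2.png",c[...,::-1])
E
```

```text
time_s: 6.95
position: [0.5442, -0.131, 0.1763]
tool_rot: [0.0, 0.781, 0.625, 0.0]
force: [-0.0, 0.7, 0.1]
width: 0.328
grasp_force: 0.0
(array([-0.0149, -0.0805,  0.4816]), 'yaw', np.float64(-12.62)) [ 0.54421448 -0.13096278  0.17633615]
958 [ 0.52965384 -0.12641048  0.10070386]
```

View pics/c2.png

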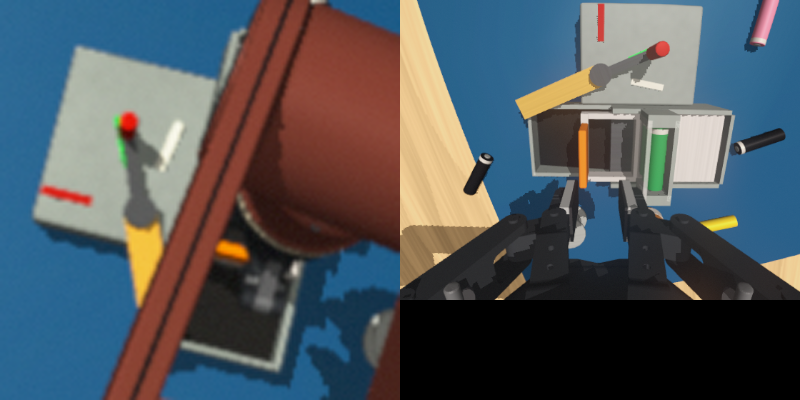

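The arm lies over the green mark (knob at (128,122) in the left half) and the orange tab is at (583,155) in the wrist half. Straddling the tab.

```bash
python3 -m handwheel '{"linear":[[-0.015,-0.037,0],[0,-0.037,0],[0,0,0.12],[0,0,0.12],[0,0,0.12],[0,0,0.12],[0,0,0],[0,0,0]],"delta_rot":[[0,0,0],[0,0,0],[0,0,0],[0,0,0],[0,0,0],[0,0,0],[0,0,0],[0,0,0]],"claw":[-0.35,-0.35,-0.35,-0.35,-0.35,-0.35,-0.35,-0.35]}'
python3 - <<'E'
from h import *
print(go(disp(-.074,0,.08)))
E
```

```text
time_s: 7.85
position: [0.5277, -0.1314, 0.0804]
tool_rot: [-0.0, 0.782, 0.624, -0.0]
force: [0.1, 0.5, 0.7]
width: 0.324
grasp_force: 0.0
(array([ 0.0053, -0.0001,  0.0022]), 'yaw', np.float64(-12.82))
```

```bash
python3 -m handwheel '{"linear":[[0,-0.02,0],[0,-0.02,0],[0,-0.02,0],[0,-0.02,0],[0,-0.02,0],[0,-0.02,0],[0,-0.02,0],[0,-0.02,0],[0,-0.02,0],[0,-0.02,0],[0,-0.02,0],[0,-0.02,0],[0,-0.02,0],[0,-0.02,0],[0,-0.02,0],[0,0,0]],"delta_rot":[[0,0,0],[0,0,0],[0,0,0],[0,0,0],[0,0,0],[0,0,0],[0,0,0],[0,0,0],[0,0,0],[0,0,0],[0,0,0],[0,0,0],[0,0,0],[0,0,0],[0,0,0],[0,0,0]],"claw":[-0.35,-0.35,-0.35,-0.35,-0.35,-0.35,-0.35,-0.35,-0.35,-0.35,-0.35,-0.35,-0.35,-0.35,-0.35,-0.35]}'
```

```text
time_s: 9.45
position: [0.4714, -0.1185, 0.0817]
tool_rot: [0.002, 0.781, 0.624, 0.002]
force: [5.2, 0.2, 1.5]
width: 0.322
grasp_force: 2.8
```

Contact is made, with spring force about 5–6 N at around 48 mm. Continuing gently to the stop.

```bash
python3 -m handwheel '{"linear":[[0,-0.01,0],[0,-0.01,0],[0,-0.01,0],[0,0,0]],"delta_rot":[[0,0,0],[0,0,0],[0,0,0],[0,0,0]],"claw":[-0.35,-0.35,-0.35,-0.35]}'; python3 -m handwheel '{"linear":[[0,-0.007,0],[0,-0.006,0],[0,0,0],[0,0,0]],"delta_rot":[[0,0,0],[0,0,0],[0,0,0],[0,0,0]],"claw":[-0.35,-0.35,-0.35,-0.35]}'
```

```text
time_s: 9.85
position: [0.4659, -0.1173, 0.0817]
tool_rot: [0.002, 0.781, 0.624, 0.002]
force: [6.1, 0.5, -0.4]
width: 0.323
grasp_force: 3.4
time_s: 10.25
position: [0.465, -0.1171, 0.0817]
tool_rot: [0.004, 0.782, 0.624, 0.003]
force: [15.8, -0.8, -8.4]
width: 0.325
grasp_force: 7.6
```

Force has risen to 16 N with no further travel, so the slide is at its stop. I'll hold there and look for the cell.

```bash
python3 -m handwheel '{"linear":[[0,0,0],[0,0,0],[0,0,0],[0,0,0],[0,0,0],[0,0,0],[0,0,0],[0,0,0],[0,0,0],[0,0,0]],"delta_rot":[[0,0,0],[0,0,0],[0,0,0],[0,0,0],[0,0,0],[0,0,0],[0,0,0],[0,0,0],[0,0,0],[0,0,0]],"claw":[-0.35,-0.35,-0.35,-0.35,-0.35,-0.35,-0.35,-0.35,-0.35,-0.35]}'
python3 - <<'E'
from h import *
a,_=grab_frame("scene"); b,_=grab_frame("wrist")
a=cv2.resize(a[190:330,170:310],(400,400),interpolation=cv2.INTER_CUBIC); b=cv2.resize(b,(400,300))
c=np.zeros((400,800,3),np.uint8); c[:,:400]=a; c[:300,400:]=b; cv2.imwrite("pics/c3.png",c[...,::-1])
E
```

```text
time_s: 11.25
position: [0.4651, -0.1171, 0.0817]
tool_rot: [0.004, 0.782, 0.624, 0.003]
force: [16.5, -1.2, -7.2]
width: 0.323
grasp_force: 7.6
```

View pics/c3.png

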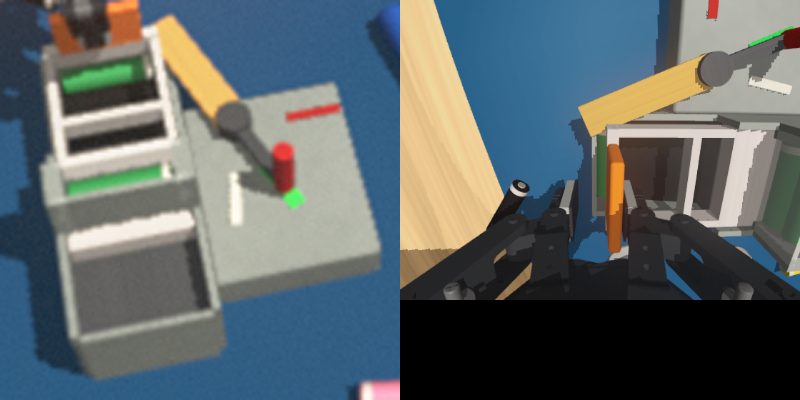

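The cell lies at the tray front (green at (100,75) in the scene crop), the next cell is still in the hopper, and the lever is on green. Easing the slide home.

```bash
python3 -m handwheel '{"linear":[[0,0.01,0],[0,0.02,0],[0,0.02,0],[0,0.02,0],[0,0.02,0],[0,0.02,0],[0,0.02,0],[0,0.02,0],[0,0.02,0],[0,0.02,0],[0,0.02,0],[0,0.02,0],[0,0.02,0],[0,0.02,0],[0,0.02,0],[0,0.015,0],[0,0.015,0],[0,0.015,0],[0,0.01,0],[0,0,0]],"delta_rot":[[0,0,0],[0,0,0],[0,0,0],[0,0,0],[0,0,0],[0,0,0],[0,0,0],[0,0,0],[0,0,0],[0,0,0],[0,0,0],[0,0,0],[0,0,0],[0,0,0],[0,0,0],[0,0,0],[0,0,0],[0,0,0],[0,0,0],[0,0,0]],"claw":[-0.35,-0.35,-0.35,-0.35,-0.35,-0.35,-0.35,-0.35,-0.35,-0.35,-0.35,-0.35,-0.35,-0.35,-0.35,-0.35,-0.35,-0.35,-0.35,-0.35]}'
python3 - <<'E'
from h import *
print(go(disp(-.074,0,.08)),state()["force"],state()["grasp_force"])
E
```

```text
time_s: 13.35
position: [0.5287, -0.1315, 0.0802]
tool_rot: [-0.0, 0.781, 0.624, -0.0]
force: [0.4, 0.3, 0.5]
width: 0.328
grasp_force: 0.0
(array([ 0.0048, -0.0051,  0.0011]), 'yaw', np.float64(-12.77)) [0.43226586 0.28822263 0.51073701] 0.0
```

No contact force remains, so I'll retreat straight up, then back, and verify.

```bash
python3 -m handwheel '{"linear":[[0,0,-0.1],[0,0,-0.15],[0,0,-0.2],[0,0,-0.2],[0,0,-0.2],[0.2,0,0],[0.2,0,0],[0.2,0,0],[0.2,0,0],[0.2,0,0],[0.2,0,0],[0,0,0],[0,0,0]],"delta_rot":[[0,0,0],[0,0,0],[0,0,0],[0,0,0],[0,0,0],[0,0,0],[0,0,0],[0,0,0],[0,0,0],[0,0,0],[0,0,0],[0,0,0],[0,0,0]],"claw":[-0.35,-0.35,-0.35,-0.35,-0.35,-0.35,-0.35,-0.35,-0.35,-0.35,-0.35,-0.35,-0.35]}'
python3 lev.py
python3 - <<'E'
from h import *
out=[]
for n,(r,c) in {"scene":(190,170),"top":(145,260)}.items():
    im,d,w=cloud(n); hsv=cv2.cvtColor(im,cv2.COLOR_RGB2HSV)
    m=(hsv[...,0]>5)&(hsv[...,0]<20)&(hsv[...,1]>150)&(w[...,2]>.09)&(w[...,2]<.11)&(abs(w[...,0]-.52)<.1)&(abs(w[...,1]+.13)<.06)
    print(n,np.median(w[m],0),m.sum())
    out.append(cv2.resize(im[r:r+140,c:c+140],(400,400),interpolation=cv2.INTER_CUBIC))
cv2.imwrite("pics/c4.png",np.hstack(out)[...,::-1])
E
```

```text
time_s: 14.65
position: [0.5813, 0.1033, 0.25]
tool_rot: [-0.0, 0.781, 0.625, -0.0]
force: [-0.7, -0.1, 0.3]
width: 0.328
grasp_force: 0.0
(array([-0.6774,  0.3578,  0.9351]), 'yaw', np.float64(-12.65)) [0.58132757 0.10326656 0.24998887]
top 34 [ 0.61725913 -0.04558173  0.08660337] angle 1.1520227892181163 r 0.05582670795182542
scene 78 [ 0.62826322 -0.04894102  0.07878508] angle 1.2336161655894788 r 0.0662084766728824
scene [ 0.53109532 -0.13217045  0.09726797] 178
top [ 0.52562078 -0.12981888  0.09915836] 121
```

View pics/c4.png

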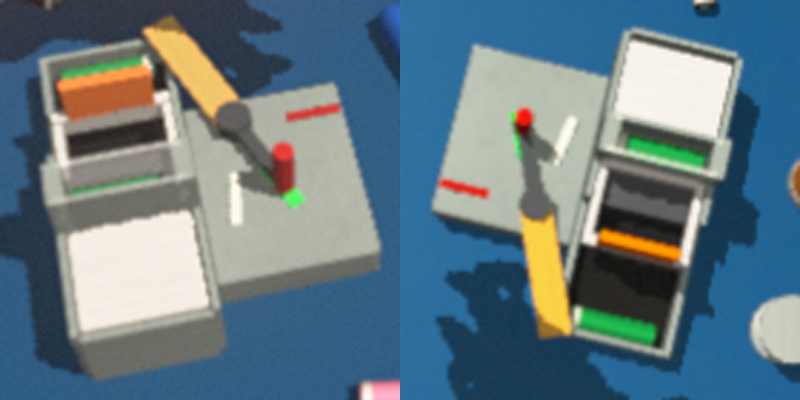

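Right half: the cell is in the tray at (617,328), the slide is home (tab back at its starting coordinates) and the remaining cells are in the hopper. The knob reads within about 1.5 mm of the green mark, and the other objects are untouched.

```bash
python3 -c "from bench import *; print(sign_off())"
```

```text
the job is handed in; nothing more can be done
None
```

I drew one cell and handed the job in at about 15 s of the 51 s allowed; no verdict came back, but the last pictures show the cell in the tray, the slide fully home, the lever on the green mark and no sign that anything else moved.

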